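# Weigh a metal specimen on the trip balance and close the weight case

### The arm

A 7-joint arm with a two-finger parallel gripper is mounted at the origin on the work surface. World frame = base frame: x ahead of the robot, y to its left, z up, the work surface at z = 0. Lengths are in m, angles in rad, forces in N, time in s.
With the tool pointing down it reaches from about 0.425 to 0.925 m from the base axis. Payload 6.8 kg.
Tool frame: the origin (TCP) lies on the centre line of the jaws, within the pads' length; the fingertips stand 19 mm ahead of it and the grasp point (between the pads) is the TCP; z points along the fingers, y is the line along which they close (so a half turn about z gives the same grasp; the last joint's range is limited). The gripper opens to 85 mm and grips with 20 to 120 N. Pads are 22 mm wide; open, the fingers measure 114 mm over their backs; the gripper's body (76 mm by 85 mm) begins 54 mm behind the grasp point. The pads swing forward as they close: fully open they stand 13 mm farther back than shut.
Start: joints at [0.996, 0.477, 0.022, 1.555, -0.011, 1.109, -0.083], TCP at [0.304, -0.603, 0.25] pointing down, gripper open.
Joint ranges: [-2.96, 2.96], [-0.34, 2.1], [-1.41, 1.46], [0.24, 2.44], [-1.37, 4.51], [0.17, 1.92], [-2.96, 2.96]. Speed limits (rad/s): [2.39, 2.39, 3.14, 3.14, 3.14, 3.14, 3.14].

### API

Orientations are given as a rotation vector (axis times angle).
In Python, from bench import r gives the robot as it stands. The module is installed in compiled form; this text tells all that it offers.
- The arm moves only by the tool arm_command, never from a script. Its argument "rows" is a list of rows, each an object of numbers: "fingers": the opening, from -1 (shut) to 1 (fully open); "x", "y", "z": the shift along the tool's x, y, z in m; "ax", "ay", "az": the turn, a rotation vector about the tool's x, y, z in degrees. In form: [{"fingers": .., "x": .., "y": .., "z": .., "ax": .., "ay": .., "az": ..}, ...]. A call has 1 to 10 rows; each row shifts and turns the commanded pose from where the row before left it, along the tool's axes as they then stand; what a row does not reach is not made up. A row lasts 1/12 s, in which the tool goes at most 41.7 mm and 7.16 degrees, less where a joint would pass 70% of its speed; a pose out of reach is approached as far as the arm can. A call is refused whole if a number of a shift passes 0.0417 or a number of a turn 7.16, either way. A call with a gripper value outside its range is refused whole. The fingers move at their own pace and stop on an object; "grip_force" is the grip in N (left out, the last holds). Time passes only in rows, so rows that do not move let the fingers close. It gives the time, the measured TCP pose, the force, the opening and the grip force at its end, in the units of the state.
- r.get_obs(): the state, without advancing time (a new reading comes with each control period).
- r.grab_frame(name): name is "side" or "top" or "wrist"; returns a dict with "frame" (384x512x3 uint8, red, green, blue), "depth" (384x512 float32, m along the optical axis (not along the pixel's ray), 0 where there is no reading), "K" (3x3 intrinsics, pixels), "world_from_camera" (4x4, takes a point from camera to world coordinates). Camera axes: x right, y down, z forward; pixel columns grow to the right and rows downward; lengths in m; the calibration is good to about 2 mm. A picture is of the moment at which its call begins.
- r.hand_in(): hands the job in; it is judged then, once.
The state is a dict: "clock": time; "joints": joint angles; "qvel": joint speeds; "tau": joint torques, N m; "tcp_pos": TCP position; "orientation": TCP orientation; "contact_force": force on the tool from outside, world axes, zero at the start; "moment": the same for the moment, N m; "grip_width": finger opening in m; "gripper_force": force on a finger pad.
Only numpy, scipy, OpenCV 4.12 (cv2) and the standard library are available. Lean on these libraries where they do the work, as an engineer would, in place of code of your own. Each camera call takes 0.05 s, during which the arm holds its last target. There are 200 camera calls.

### The job

Find the weight of the metal specimen on the balance: set one or both of the brass 500 g weights upright on the empty right-hand pan, gently, and slide the poise along the front beam as needed until the beam floats level by itself. Leave the specimen on its pan, a weight that is not needed upright in the bakelite case, shut the case lid fully, and do not disturb the other things lying about.

Things in the scene. Friction and masses are not known exactly. Their poses are not given: they have to be found in the camera images.
- balance: two-pan trip balance, grey cast base 104 x 300 mm, fixed to the cabinet top; origin under the middle of the base, x points away from its front (the scale beam side faces the robot), y to the left-hand pan, z up. The beam's pivot is 82 mm up on the z axis and runs along x. A pointer stands on the beam between the pans (to 193 mm up) in front of a small cream plate
- beam (a joint): tilt of the beam, rad: 0 level, negative when the left pan (specimen) is down, positive when the right pan is down; stops at -0.09 and +0.09. Left free it comes to rest in about 1.5 s. Near level it tilts 0.0010 rad per gram of imbalance (0.0038 rad per mm of poise travel), so about 90 g of imbalance lays it on a stop
- poise (a joint): position of the poise along the scale beam, m: 0 at the left end (its centre then at balance y = +80 mm), 0.16 at the right end (y = -80 mm). It starts near the left end. It counts as 3.75 g on the right pan per mm (0 to 600 g). It stays where it is left; sliding it takes about 1.2 N. With empty pans and the poise at 0 the beam is level
- poise_c (a point): centre of the poise, a steel block 34 mm long (along the beam, balance y), 30 mm deep, 58 mm high, with a round knob 18 mm across on top, to 46 mm above this point. It rides the scale beam, a bar 6 mm thick and 18 mm high centred at pivot height, 118 mm in front (-x) of the pivot; this point is 11 mm above the bar's centre line, so the block stands 31 mm above the bar
- pan_r: right-hand pan, empty at the start (the round steel plate and its stem); origin on its hinge at pivot height, 30 mm below the top of the plate
- pan_r_c (a point): centre of the top face of the right-hand pan, a flat steel plate 140 mm across, at balance y = -100 mm, 112 mm above the cabinet top when level. Both pans stay horizontal and rise or sink by 100 mm x tilt; where on its pan a load stands makes no difference
- pan_l_c (a point): centre of the top face of the left-hand pan (same plate, at balance y = +100 mm), which carries the specimen
- specimen_c (a point): centre of the specimen, a dark metal cylinder 60 mm across and 68 mm high, stepped at the top, upright on the left pan; its weight is unknown, 700 to 1500 g
- weight_a_c (a point): centre (35 mm up) of a 500 g brass weight: cylinder 40 mm across and 45 mm high with a knob 22 mm across above it, 70 mm high in all; stands upright in the case
- weight_b_c (a point): centre of the second brass weight, the same as the first, about 82 mm from it in the case
- case: tan bakelite weight case: shallow base 104 mm (x) by 208 mm (y), 45 mm high, walls and floor 6 mm, fixed; origin under its middle. The weights stand side by side along its y and reach above its rim. A deep lid is hinged along the upper edge of its +x (far) side
- lid (a joint): opening angle of the case lid, rad: 0 shut on the rim, about 1.6 to 1.8 standing open (limit 1.85). A stiff hinge: it stays where it is left and takes about 0.19 N m plus its weight (250 g) to turn
- lid_hinge (a point): middle of the lid's hinge line, 45 mm above the cabinet top on the case's far edge; the line runs along the case's y
- lid_edge (a point): middle of the free edge of the lid's outer (top) face. The lid is a hollow shell 104 x 208 mm, 42 mm deep, walls 6 mm: its outer face is a flat plate, 42 mm above the rim when shut and facing away from the robot (+x of the case) when open; this point is 104 mm from the hinge line along the face and 42 mm out from it
- eraser: pink rubber eraser block 96 x 44 x 22 mm lying on the cabinet top; leave alone
- cursor_a: yellow plastic slide rule cursor, 70 x 62 x 12 mm, lying flat; leave alone
- cursor_b: another such cursor; leave alone
- dividers: steel dividers about 150 mm long, lying flat; origin at the hinge; leave alone
- slide_rule: cream slide rule 290 x 38 x 9 mm lying behind the balance; leave alone
Things that resemble listed ones, but are neither listed nor needed, are in the scene too. Leave any orange look-alike of the case alone.

How it is judged:
At the end, for the whole second after the job is handed in: The beam floats at rest within 0.02 rad of level, the specimen upright on the left pan (within 40 mm of its middle), one or both brass weights upright on the right pan (centres within 60 mm of its middle) and any other upright in the case, the case lid shut (under 0.06 rad) (value of joint beam between -0.02 and 0.02 rad and velocity of joint beam between -0.02 and 0.02 rad/s and velocity of joint poise between -0.003 and 0.003 m/s and horizontal distance between specimen_c and pan_l_c below 0.04 m and z of specimen_c in the frame of pan_l_c between 0.028 and 0.04 m and angle between specimen_c's own z axis and vertical below 0.1 rad and ((horizontal distance between weight_a_c and pan_r_c below 0.06 m and z of weight_a_c in the frame of pan_r_c between 0.025 and 0.045 m and angle between weight_a_c's own z axis and vertical below 0.12 rad) or (x of weight_a_c in the frame of case between -0.045 and 0.045 m and y of weight_a_c in the frame of case between -0.098 and 0.098 m and z of weight_a_c in the frame of case between 0.03 and 0.052 m and angle between weight_a_c's own z axis and vertical below 0.12 rad)) and ((horizontal distance between weight_b_c and pan_r_c below 0.06 m and z of weight_b_c in the frame of pan_r_c between 0.025 and 0.045 m and angle between weight_b_c's own z axis and vertical below 0.12 rad) or (x of weight_b_c in the frame of case between -0.045 and 0.045 m and y of weight_b_c in the frame of case between -0.098 and 0.098 m and z of weight_b_c in the frame of case between 0.03 and 0.052 m and angle between weight_b_c's own z axis and vertical below 0.12 rad)) and horizontal distance between any of weight_a_c, weight_b_c and pan_r_c below 0.06 m and value of joint lid below 0.06 rad); the robot touches nothing.
It fails at once if the eraser, a cursor, the dividers or the slide rule is moved by more than 30 mm (distance of any of eraser, cursor_a, cursor_b, dividers, slide_rule from where it was at the start of the episode above 0.03 m).
It fails at once if the specimen is shifted or lifted off the left pan (horizontal distance between specimen_c and pan_l_c above 0.045 m or z of specimen_c in the frame of pan_l_c above 0.045 m).
It fails at once if the robot forces the balance (over 35 N) (contact force between any of the arm, the fingers and balance above 35 N).
It fails at once if a brass weight is dropped (falls free of the fingers faster than 0.4 m/s) or jammed onto the pan (over 60 N) (contact force between any of weight_a, weight_b and pan_r above 60 N or (linear speed of weight_a above 0.4 m/s and contact force between the fingers and weight_a below 0.1 N) or (linear speed of weight_b above 0.4 m/s and contact force between the fingers and weight_b below 0.1 N)).
It also fails if it takes over 72 s, if anything falls off the work surface, if the arm or the gripper's body presses on something with over 40 N, if the wrist force passes 120 N, or if a joint passes its speed limit or range.

## Working session

There is one attempt and no reset: what is moved stays moved. The work goes in short steps, Python scripts to look and compute and a tool call to move; the robot and the scene stay as the last step left them, time stands still between calls to the robot, and variables do not carry over. Pictures are saved under pics/ and viewed, at most 12 in all, crops included, and the job is handed in when it is done.

Besides the shell and the picture viewer there is one more tool, called after "Call:" as name([rows], argument=value, ...), one row to a line, values as JSON. arm_command: Moves the arm, as the interface text tells. Its arguments: {"type":"object","properties":{"rows":{"type":"array"},"grip_force":{"type":"number"}},"required":["rows"]}

```bash
mkdir -p pics
cat > h.py <<'E'
import numpy as np, cv2
from bench import r
def grab(n,save=None):
    f=r.grab_frame(n)
    if save: cv2.imwrite('pics/'+save,f['frame'][:,:,::-1])
    return f
def pts(f):
    d=f['depth'];K=f['K'];v,u=np.mgrid[:d.shape[0],:d.shape[1]]
    c=np.stack([(u-K[0,2])/K[0,0]*d,(v-K[1,2])/K[1,1]*d,d,np.ones_like(d)],-1)
    p=(c@np.array(f['world_from_camera']).T)[...,:3]; p[d==0]=np.nan
    return p
E
python3 - <<'E'
from h import *
a=grab('top');b=grab('side')
np.savez('f0.npz',ta=a['frame'],tp=pts(a),sa=b['frame'],sp=pts(b))
cv2.imwrite('pics/both.png',cv2.resize(np.hstack([a['frame'],b['frame']])[:,:,::-1],(800,300)))
cv2.imwrite('pics/top.png',a['frame'][:,:,::-1]);cv2.imwrite('pics/side.png',b['frame'][:,:,::-1])
for f in(a,b):print(f['K'],f['world_from_camera'])
print(r.get_obs())
E
```

```text
[[399.93350269   0.         257.029002  ]
 [  0.         399.93350269 194.70102182]
 [  0.           0.           1.        ]] [[-0.01313309 -0.99645386  0.08310968  0.40274562]
 [-0.99981236  0.01190264 -0.01528337  0.03032805]
 [ 0.01423995 -0.0832948  -0.9964232   1.10819538]
 [ 0.          0.          0.          1.        ]]
[[360.58534542   0.         254.40428031]
 [  0.         360.58534542 191.84702642]
 [  0.           0.           1.        ]] [[-0.92448786 -0.20827993  0.31928306  0.11587993]
 [-0.38101239  0.47777626 -0.79155505  0.98313036]
 [ 0.01231916 -0.85343384 -0.52105559  0.71861753]
 [ 0.          0.          0.          1.        ]]
{'clock': 0.1, 'joints': array([ 0.99586898,  0.47770216,  0.02231251,  1.55633151, -0.01147373,
        1.10932978, -0.08311278]), 'qvel': array([ 0.00092969, -0.0016791 ,  0.00026139, -0.00175817, -0.00063871,
       -0.00184082,  0.00247274]), 'tau': array([ 4.59991992e-03, -5.97768581e+01,  1.61397178e+00, -2.81956762e+01,
        1.28489966e-02,  5.04431926e-03, -3.96337759e-05]), 'tcp_pos': array([ 0.30356389, -0.60232601,  0.24944149]), 'orientation': array([-3.05486236e+00, -7.26358781e-01,  7.91212363e-04]), 'contact_force': array([0.33755727, 0.34626791, 0.10491545]), 'moment': array([-0.0107198 ,  0.02525358, -0.04926894]), 'gripper_force': 0.0, 'grip_width': 0.08532088738593553}
```

View pics/top.png

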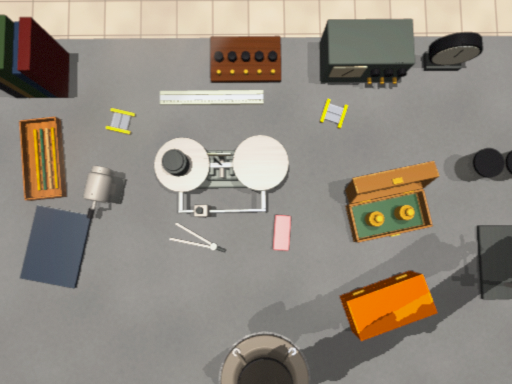

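View pics/side.png

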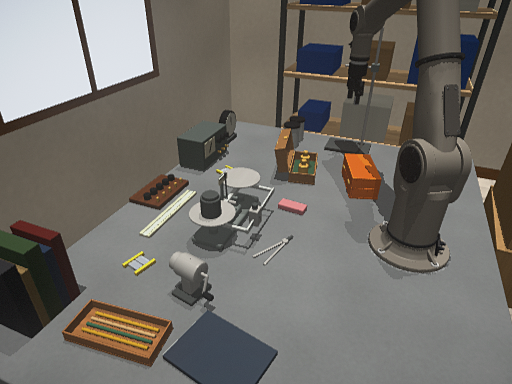

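The top view shows the tan case open at (390,205) with brass weights at (376,218) and (407,212). The orange closed look-alike is at (388,303). The balance has its left pan with the specimen at (178,163), its right pan at (261,163) and the poise at (201,211). The side view agrees. Next I'll measure them.

Run:
```python
from h import *
d=np.load('f0.npz');p=d['tp'];im=d['ta'];hsv=cv2.cvtColor(im,cv2.COLOR_RGB2HSV)
v,u=np.mgrid[:384,:512]
def box(u0,u1,v0,v1):return (u>=u0)&(u<u1)&(v>=v0)&(v<v1)
def st(n,m):
    q=p[m];print(n,m.sum(),np.nanmedian(q,0).round(4),'mid',((np.nanmin(q,0)+np.nanmax(q,0))/2).round(4),'ext',(np.nanmax(q,0)-np.nanmin(q,0)).round(4))
z=p[...,2]
print('weights z', [z[218,376],z[212,407]], 'pan',z[170,270],z[180,190],'table',z[280,200])
for n,b in(('wa',box(362,391,204,232)),('wb',box(393,421,198,226))):
    st(n+' top',b&(z>.068)); st(n+' body',b&(z>.045)&(hsv[...,1]>150)&(hsv[...,0]>15))
st('panR',box(230,292,132,195)&(z>.095)&(z<.14))
st('panL',box(150,213,132,195)&(z>.095)&(z<.14))
st('spec',box(150,213,132,195)&(z>.155)); 
st('poise',box(185,215,200,222)&(z>.10))
st('knob',box(185,215,200,222)&(z>.128))
m=box(160,280,190,222)&(z>.075)&(z<.1);st('bar',m)
# case
m=box(340,445,155,250)&(z>.038)&(z<.05)
q=p[m];print('caserim',cv2.minAreaRect(q[:,:2].astype(np.float32)))
m=box(340,445,155,250)&(z>.1)
q=p[m];print('lid',cv2.minAreaRect(q[:,:2].astype(np.float32)),np.nanmax(q,0),np.nanmin(q,0))
cv2.imwrite('pics/case.png',cv2.resize(im[140:260,330:450,::-1],(600,600),interpolation=cv2.INTER_CUBIC))
cv2.imwrite('pics/bal.png',cv2.resize(im[120:260,140:300,::-1],(640,560),interpolation=cv2.INTER_CUBIC))
# eraser/dividers
m=box(265,300,205,260)&(z>.012);st('eraser',m)
m=box(335,440,265,345)&(z>.02);st('orange',m)
m=box(320,420,10,95)&(z>.02);st('radio',m)
```

```text
weights z [np.float64(0.07368648103939868), np.float64(0.0758203911225217)] pan 0.1245232364574842 0.1007072220926446 table -0.006028959471736206
wa top 61 [ 0.4245 -0.3009  0.0746] mid [ 0.4247 -0.3014  0.0737] ext [0.0209 0.0205 0.0105]
wa body 171 [ 0.4245 -0.2977  0.0551] mid [ 0.4252 -0.3003  0.0625] ext [0.0372 0.0357 0.0328]
wb top 58 [ 0.4392 -0.3827  0.0741] mid [ 0.4405 -0.3831  0.0747] ext [0.0184 0.0213 0.0117]
wb body 174 [ 0.4396 -0.3784  0.0549] mid [ 0.4401 -0.3815  0.0629] ext [0.0374 0.0369 0.0353]
panR 2432 [0.5663 0.0047 0.1211] mid [0.5623 0.0097 0.1116] ext [0.1475 0.1464 0.0331]
panL 1834 [0.5592 0.1915 0.1022] mid [0.5675 0.2042 0.1177] ext [0.1389 0.1374 0.0443]
spec 503 [0.5652 0.211  0.1689] mid [0.5655 0.1815 0.1656] ext [0.0578 0.1213 0.0211]
poise 182 [0.4484 0.1522 0.1176] mid [0.4492 0.155  0.1225] ext [0.0301 0.0346 0.0327]
knob 43 [0.4484 0.1567 0.1335] mid [0.4485 0.1564 0.1339] ext [0.0147 0.0169 0.0099]
bar 343 [0.4513 0.0941 0.0921] mid [0.4679 0.1054 0.0875] ext [0.0666 0.2217 0.0248]
caserim ((0.44784802198410034, -0.3398609757423401), (0.14071880280971527, 0.2126995474100113), 8.840210914611816)
lid ((0.5194664001464844, -0.32478079199790955), (0.05011381581425667, 0.20830507576465607), 11.139045715332031) [ 0.56222799 -0.22018797  0.15376719] [ 0.47540503 -0.43040115  0.10037904]
eraser 580 [ 0.3912 -0.0525  0.0214] mid [ 0.4017 -0.0413  0.0582] ext [0.1182 0.0734 0.091 ]
orange 4076 [ 0.206  -0.3149  0.0868] mid [ 0.2018 -0.321   0.0571] ext [0.1625 0.2272 0.0743]
radio 5601 [ 0.8509 -0.2713  0.1347] mid [ 0.8631 -0.2789  0.0811] ext [0.1368 0.2204 0.1219]
```

View pics/case.png

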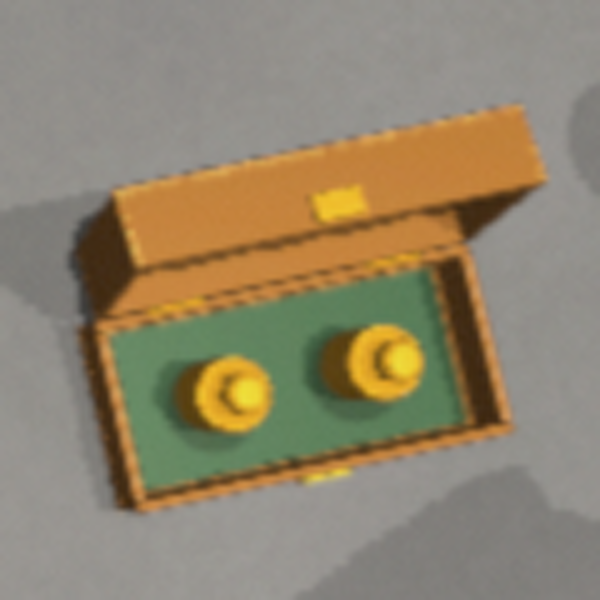

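View pics/bal.png

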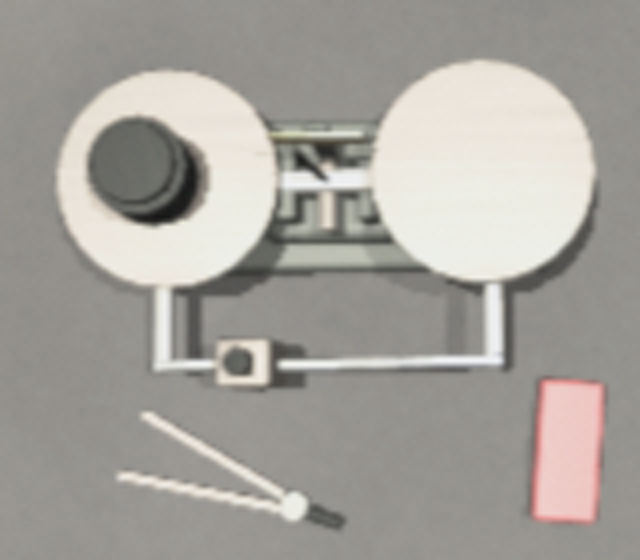

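The crop confirms it: the tan case holds both weights (knobs at crop (245,392) and (403,362)), and its lid stands open on the far side. The orange box is shut and is the look-alike. The balance crop shows the poise at (240,362) on the front bar. Now I'll get exact positions by casting rays onto planes at known heights.

```bash
cat >> h.py <<'E'
def ray(f,uv,z):
    T=np.array(f['world_from_camera']);d=T[:3,:3]@np.linalg.inv(f['K'])@[uv[0],uv[1],1.];o=T[:3,3]
    return (o+d*(z-o[2])/d[2])[:2]
def blob(m):
    c=max(cv2.findContours(m.astype(np.uint8),cv2.RETR_EXTERNAL,cv2.CHAIN_APPROX_NONE)[0],key=cv2.contourArea);return c
def tilt(f):
    p=pts(f);q=p.reshape(-1,3);q=q[~np.isnan(q[:,0])];o=[]
    for c in PANS:
        d=np.hypot(*(q[:,:2]-c).T);s=q[(d<.064)&(q[:,2]>.092)&(q[:,2]<.132)];o+=[np.median(s[:,2]),len(s)]
    return (o[2]-o[0])*-5,o  # PANS=[R,L]; + = right down
E
python3 - <<'E'
from h import *
d=np.load('f0.npz');p=d['tp'];im=d['ta'];z=p[...,2];hsv=cv2.cvtColor(im,cv2.COLOR_RGB2HSV)
f=grab('top')
v,u=np.mgrid[:384,:512]
def box(u0,u1,v0,v1):return (u>=u0)&(u<u1)&(v>=v0)&(v<v1)
for n,b,h in(('R',box(228,294,130,197),.121),('L',box(148,215,130,197),.103)):
    m=b&(z>.085)&(hsv[...,2]>170)&(hsv[...,1]<60)
    m=cv2.morphologyEx(m.astype(np.uint8),cv2.MORPH_OPEN,np.ones((7,7)))
    c=blob(m);e=cv2.fitEllipse(cv2.convexHull(c));print(n,e,ray(f,e[0],h))
m=box(185,215,203,220)&(hsv[...,2]<100)&(z>.11);c=blob(m);e=cv2.minEnclosingCircle(c);print('knob',e,m.sum(),ray(f,e[0],.139+.0))
m=box(190,212,200,222)&(z>.107);e=cv2.minAreaRect(blob(m));print('poise',e,ray(f,e[0],.118))
for n,b in(('a',box(362,391,204,232)),('b',box(393,421,198,226))):
    m=b&(z>.066);e=cv2.minEnclosingCircle(blob(m));mu=cv2.moments(m.astype(np.uint8),True);g=(mu['m10']/mu['m00'],mu['m01']/mu['m00'])
    print(n,e,g,ray(f,g,.074))
# case bottom-front rim corners from crop: (143,510),(513,430),(95,325),(470,248) /5 + (330,140)
for c in((143,508),(511,430),(92,322),(470,247),(525,108),(546,182),(118,190),(137,268)):
    uv=(330+c[0]/5-.4,140+c[1]/5-.4);print(c,ray(f,uv,.045),ray(f,uv,.147),p[int(round(uv[1])),int(round(uv[0]))])
# bar ends from bal crop
for c in((160,365),(500,357)):
    uv=(140+c[0]/4,120+c[1]/4);print(c,ray(f,uv,.09))
b=np.load('f0.npz');
E
```

```text
R ((260.1900329589844, 162.133544921875), (54.79280090332031, 55.13185501098633), 10.71445369720459) [0.56650805 0.00622995]
L ((181.88430786132812, 164.1841278076172), (53.52962112426758, 54.485740661621094), 37.151241302490234) [0.56638441 0.20414745]
knob ((201.0, 210.125), 2.1250998973846436) 17 [0.44775917 0.1515175 ]
poise ((201.0, 210.0), (12.0, 14.0), 90.0) [0.44904359 0.15414291]
a ((379.1875, 218.0), 4.305347442626953) (379.2295081967213, 218.0) [ 0.42457875 -0.30172321]
b ((410.0, 211.5), 4.272101879119873) (410.08620689655174, 211.55172413793105) [ 0.44028637 -0.38295855]
(143, 508) [ 0.36449511 -0.25264646] [ 0.36816476 -0.22549867] [ 0.36506416 -0.25187082  0.045984  ]
(511, 430) [ 0.40315548 -0.45109242] [ 0.40311616 -0.40490628] [ 0.40208459 -0.45212792  0.04378291]
(92, 322) [ 0.46359522 -0.22868537] [ 0.45775747 -0.20383635] [ 4.66174301e-01 -2.39663553e-01 -6.31163540e-05]
(470, 247) [ 0.50144956 -0.43379973] [ 0.49198018 -0.3892726 ] [ 0.50531652 -0.45316898  0.00320462]
(525, 108) [ 0.576586   -0.46735194] [ 0.55990824 -0.41960591] [ 5.84465769e-01 -4.89478854e-01  2.15239825e-04]
(546, 182) [ 0.53616058 -0.47671791] [ 0.52336112 -0.42807334] [ 0.54192507 -0.49921644 -0.00098853]
(118, 190) [ 0.53444152 -0.24498626] [ 0.52180698 -0.21857338] [ 0.52225481 -0.22104101  0.13543839]
(137, 268) [ 0.49226012 -0.25380119] [ 0.48367235 -0.22654262] [ 0.48438468 -0.22727335  0.14432772]
(160, 365) [0.44784238 0.21086865]
(500, 357) [ 0.45023137 -0.0051116 ]
```

Call:
arm_command([
  {"fingers": 0.2,"az": 6.7},
  {"fingers": 0.2,"az": 6.7},
  {"fingers": 0.2,"az": 6.7},
  {"fingers": 0.2,"az": 6.7},
  {"fingers": 0.2},
], grip_force=50)

```text
validation failed for argument at $.ro...
```

Call:
arm_command([
  {"fingers": 0.2,"x": 0.015,"y": -0.0375,"z": 0.0125},
  {"fingers": 0.2,"x": 0.015,"y": -0.0375,"z": 0.0125},
  {"fingers": 0.2,"x": 0.015,"y": -0.0375,"z": 0.0125},
  {"fingers": 0.2,"x": 0.015,"y": -0.0375,"z": 0.0125},
  {"fingers": 0.2,"x": 0.015,"y": -0.0375,"z": 0.0125},
  {"fingers": 0.2,"x": 0.015,"y": -0.0375,"z": 0.0125},
  {"fingers": 0.2,"x": 0.015,"y": -0.0375,"z": 0.0125},
  {"fingers": 0.2,"x": 0.015,"y": -0.0375,"z": 0.0125},
  {"fingers": 0.2},
  {"fingers": 0.2},
])

```text
validation failed for argument at $.ro...
```

Call:
arm_command([
  {"fingers": 0.2,"x": 0,"y": 0,"z": 0,"ax": 0,"ay": 0,"az": 6.7},
  {"fingers": 0.2,"x": 0,"y": 0,"z": 0,"ax": 0,"ay": 0,"az": 6.7},
  {"fingers": 0.2,"x": 0,"y": 0,"z": 0,"ax": 0,"ay": 0,"az": 6.7},
  {"fingers": 0.2,"x": 0,"y": 0,"z": 0,"ax": 0,"ay": 0,"az": 6.7},
], grip_force=50)

```text
clock: 0.48
tcp_pos: [0.3037, -0.6026, 0.2499]
orientation: [-3.141, 0.011, 0.0]
contact_force: [0.2, -0.1, 0.4]
grip_width: 0.0508
gripper_force: 0.0
```

Call:
arm_command([
  {"fingers": 0.2,"x": 0.015,"y": -0.0375,"z": 0.0125,"ax": 0,"ay": 0,"az": 0},
  {"fingers": 0.2,"x": 0.015,"y": -0.0375,"z": 0.0125,"ax": 0,"ay": 0,"az": 0},
  {"fingers": 0.2,"x": 0.015,"y": -0.0375,"z": 0.0125,"ax": 0,"ay": 0,"az": 0},
  {"fingers": 0.2,"x": 0.015,"y": -0.0375,"z": 0.0125,"ax": 0,"ay": 0,"az": 0},
  {"fingers": 0.2,"x": 0.015,"y": -0.0375,"z": 0.0125,"ax": 0,"ay": 0,"az": 0},
  {"fingers": 0.2,"x": 0.015,"y": -0.0375,"z": 0.0125,"ax": 0,"ay": 0,"az": 0},
  {"fingers": 0.2,"x": 0.015,"y": -0.0375,"z": 0.0125,"ax": 0,"ay": 0,"az": 0},
  {"fingers": 0.2,"x": 0.016,"y": -0.0385,"z": 0.0125,"ax": 0,"ay": 0,"az": 0},
  {"fingers": 0.2,"x": 0,"y": 0,"z": 0,"ax": 0,"ay": 0,"az": 0},
  {"fingers": 0.2,"x": 0,"y": 0,"z": 0,"ax": 0,"ay": 0,"az": 0},
])

```text
clock: 1.32
tcp_pos: [0.4236, -0.3044, 0.1514]
orientation: [-3.14, -0.008, 0.002]
contact_force: [-0.6, -0.6, -0.2]
grip_width: 0.051
gripper_force: 0.0
```

Run:
```python
from h import *
o=r.get_obs();print(o['tcp_pos'],o['orientation'])
f=grab('wrist','w1.png');p=pts(f);hsv=cv2.cvtColor(f['frame'],cv2.COLOR_RGB2HSV)
m=(p[...,2]>.068)&(p[...,2]<.085)&(hsv[...,1]>130)&(hsv[...,0]>15)
n,l,s,c=cv2.connectedComponentsWithStats(m.astype(np.uint8))
for i in range(1,n):
    if s[i,4]>60:print(c[i],s[i],ray(f,c[i],.075))
```

```text
[ 0.42364943 -0.30438203  0.15135364] [-3.13986045e+00 -7.51806693e-03  2.06106970e-03]
[362.47683109 190.0328849 ] [348 176  30  29 669] [ 0.43949184 -0.38385142]
[256.95238095 209.22660099] [244 196  27  28 609] [ 0.42382978 -0.30422714]
```

View pics/w1.png

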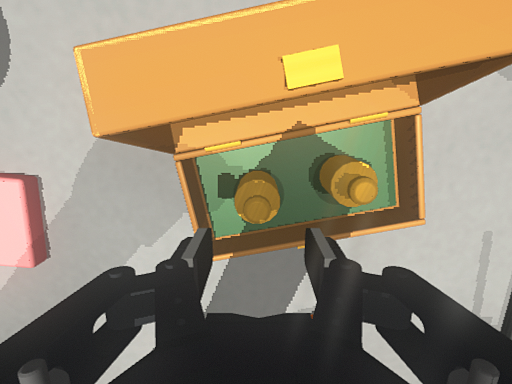

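The wrist view shows weight A's knob at (257,209), directly under the jaws. Weight B's knob is at (362,190) and the lid is clear behind. Next: descend and grip.

Call:
arm_command([
  {"fingers": 0.2,"x": 0,"y": -0.001,"z": 0.02,"ax": 0,"ay": 0,"az": 0},
  {"fingers": 0.2,"x": 0,"y": 0,"z": 0.02,"ax": 0,"ay": 0,"az": 0},
  {"fingers": 0.2,"x": 0,"y": 0,"z": 0.02,"ax": 0,"ay": 0,"az": 0},
  {"fingers": 0.2,"x": 0,"y": 0,"z": 0.018,"ax": 0,"ay": 0,"az": 0},
  {"fingers": 0.2,"x": 0,"y": 0,"z": 0,"ax": 0,"ay": 0,"az": 0},
  {"fingers": -1,"x": 0,"y": 0,"z": 0,"ax": 0,"ay": 0,"az": 0},
  {"fingers": -1,"x": 0,"y": 0,"z": 0,"ax": 0,"ay": 0,"az": 0},
  {"fingers": -1,"x": 0,"y": 0,"z": 0,"ax": 0,"ay": 0,"az": 0},
  {"fingers": -1,"x": 0,"y": 0,"z": 0,"ax": 0,"ay": 0,"az": 0},
  {"fingers": -1,"x": 0,"y": 0,"z": 0,"ax": 0,"ay": 0,"az": 0},
], grip_force=50)

```text
clock: 2.2
tcp_pos: [0.4236, -0.3062, 0.0756]
orientation: [3.141, -0.001, 0.003]
contact_force: [-1.3, 4.2, 5.9]
grip_width: 0.0192
gripper_force: 50.1
```

Call:
arm_command([
  {"fingers": -1,"x": 0,"y": 0,"z": -0.01,"ax": 0,"ay": 0,"az": 0},
  {"fingers": -1,"x": 0,"y": 0,"z": -0.02,"ax": 0,"ay": 0,"az": 0},
  {"fingers": -1,"x": 0,"y": 0,"z": -0.03,"ax": 0,"ay": 0,"az": 0},
  {"fingers": -1,"x": 0,"y": 0,"z": -0.03,"ax": 0,"ay": 0,"az": 0},
  {"fingers": -1,"x": 0,"y": 0,"z": -0.03,"ax": 0,"ay": 0,"az": 0},
  {"fingers": -1,"x": 0.003,"y": -0.01,"z": -0.03,"ax": 0,"ay": 0,"az": 0},
  {"fingers": -1,"x": 0.006,"y": -0.02,"z": -0.01,"ax": 0,"ay": 0,"az": 0},
])

```text
clock: 2.78
tcp_pos: [0.4322, -0.2803, 0.2394]
orientation: [3.136, -0.01, 0.01]
contact_force: [2.4, -0.2, -4.7]
grip_width: 0.0196
gripper_force: 49.9
```

Call:
arm_command([
  {"fingers": -1,"x": 0.012,"y": -0.032,"z": 0,"ax": 0,"ay": 0,"az": 0},
  {"fingers": -1,"x": 0.012,"y": -0.032,"z": 0,"ax": 0,"ay": 0,"az": 0},
  {"fingers": -1,"x": 0.012,"y": -0.032,"z": 0,"ax": 0,"ay": 0,"az": 0},
  {"fingers": -1,"x": 0.012,"y": -0.032,"z": 0,"ax": 0,"ay": 0,"az": 0},
  {"fingers": -1,"x": 0.012,"y": -0.032,"z": 0,"ax": 0,"ay": 0,"az": 0},
  {"fingers": -1,"x": 0.012,"y": -0.032,"z": 0,"ax": 0,"ay": 0,"az": 0},
  {"fingers": -1,"x": 0.012,"y": -0.032,"z": 0,"ax": 0,"ay": 0,"az": 0},
  {"fingers": -1,"x": 0.012,"y": -0.032,"z": 0,"ax": 0,"ay": 0,"az": 0},
  {"fingers": -1,"x": 0.006,"y": -0.02,"z": 0,"ax": 0,"ay": 0,"az": 0},
  {"fingers": -1,"x": 0.002,"y": -0.006,"z": 0,"ax": 0,"ay": 0,"az": 0},
])

```text
clock: 3.62
tcp_pos: [0.5368, 0.0102, 0.2348]
orientation: [-3.14, -0.007, -0.002]
contact_force: [-0.5, -0.1, -4.2]
grip_width: 0.0189
gripper_force: 50.0
```

Run:
```python
from h import *
o=r.get_obs();print(o['clock'],o['tcp_pos'],o['orientation'],o['contact_force'],o['grip_width'],o['qvel'].round(3))
f=grab('wrist');g=grab('side')
a=cv2.resize(f['frame'],(512,384));b=cv2.resize(g['frame'][130:274,140:332],(512,384))
cv2.imwrite('pics/c1.png',cv2.resize(np.hstack([a,b])[:,:,::-1],(800,300)))
```

```text
3.6167 [0.5368109  0.01018091 0.2348118 ] [-3.13977541e+00 -7.27184984e-03 -2.01562021e-03] [-0.50078864 -0.06274946 -4.21842081] 0.0188547156859061 [-0.07   0.032  0.02  -0.033  0.034  0.028 -0.097]
```

View pics/c1.png

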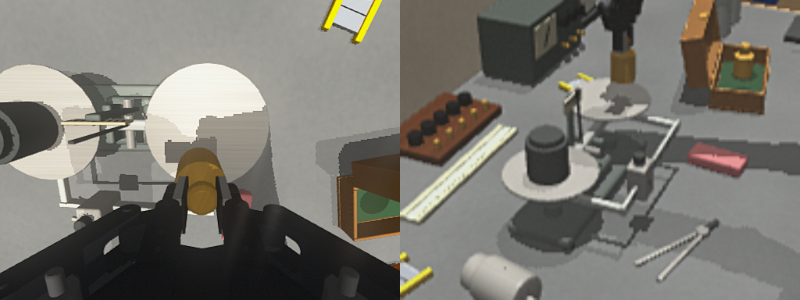

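The weight hangs upright over the front part of the right pan (wrist view about (205,185), and side view). I'll lower it gently.

Call:
arm_command([
  {"fingers": -1,"x": 0,"y": 0,"z": 0.012,"ax": 0,"ay": 0,"az": 0},
  {"fingers": -1,"x": 0,"y": 0,"z": 0.012,"ax": 0,"ay": 0,"az": 0},
  {"fingers": -1,"x": 0,"y": 0,"z": 0.01,"ax": 0,"ay": 0,"az": 0},
  {"fingers": -1,"x": 0,"y": 0,"z": 0.004,"ax": 0,"ay": 0,"az": 0},
  {"fingers": -1,"x": 0,"y": 0,"z": 0.003,"ax": 0,"ay": 0,"az": 0},
  {"fingers": -1,"x": 0,"y": 0,"z": 0.002,"ax": 0,"ay": 0,"az": 0},
  {"fingers": -1,"x": 0,"y": 0,"z": 0,"ax": 0,"ay": 0,"az": 0},
])

```text
clock: 4.3
tcp_pos: [0.5363, 0.005, 0.1912]
orientation: [3.141, -0.002, 0.0]
contact_force: [0.6, 0.6, -5.3]
grip_width: 0.0196
gripper_force: 50.0
```

Call:
arm_command([
  {"fingers": -1,"x": 0,"y": 0,"z": 0.002,"ax": 0,"ay": 0,"az": 0},
  {"fingers": -1,"x": 0,"y": 0,"z": 0,"ax": 0,"ay": 0,"az": 0},
])

```text
clock: 4.47
tcp_pos: [0.5369, 0.0056, 0.1902]
orientation: [3.142, -0.002, 0.003]
contact_force: [-1.9, -0.7, 3.7]
grip_width: 0.0192
gripper_force: 50.8
```

The weight is seated. Release it, rise, and go over the poise.

Call:
arm_command([
  {"fingers": -0.3,"x": 0,"y": 0,"z": 0,"ax": 0,"ay": 0,"az": 0},
  {"fingers": -0.1,"x": 0,"y": 0,"z": 0,"ax": 0,"ay": 0,"az": 0},
  {"fingers": 0.1,"x": 0,"y": 0,"z": -0.01,"ax": 0,"ay": 0,"az": 0},
  {"fingers": 0.1,"x": 0,"y": 0,"z": -0.02,"ax": 0,"ay": 0,"az": 0},
  {"fingers": 0.1,"x": 0,"y": 0,"z": -0.03,"ax": 0,"ay": 0,"az": 0},
  {"fingers": 0,"x": -0.015,"y": -0.02,"z": -0.01,"ax": 0,"ay": 0,"az": 0},
  {"fingers": -0.3,"x": -0.025,"y": -0.035,"z": 0.0,"ax": 0,"ay": 0,"az": 0},
  {"fingers": -0.35,"x": -0.025,"y": -0.035,"z": 0,"ax": 0,"ay": 0,"az": 0},
  {"fingers": -0.35,"x": -0.02,"y": -0.035,"z": 0.02,"ax": 0,"ay": 0,"az": 0},
  {"fingers": -0.35,"x": -0.004,"y": -0.023,"z": 0.03,"ax": 0,"ay": 0,"az": 0},
])

```text
clock: 5.3
tcp_pos: [0.4498, 0.1527, 0.214]
orientation: [-3.138, -0.003, -0.011]
contact_force: [0.4, 0.6, -0.7]
grip_width: 0.0274
gripper_force: 0.0
```

Call:
arm_command([
  {"fingers": -0.35,"x": 0,"y": 0,"z": 0,"ax": 0,"ay": 0,"az": 0},
  {"fingers": -0.35,"x": 0,"y": 0,"z": 0,"ax": 0,"ay": 0,"az": 0},
])

```text
clock: 5.47
tcp_pos: [0.4494, 0.1498, 0.2103]
orientation: [3.141, 0.004, -0.003]
contact_force: [0.4, -1.6, -0.2]
grip_width: 0.0277
gripper_force: 0.0
```

```bash
cat >> h.py <<'E'
PANS=np.array([[.566,.006],[.566,.204]])
E
python3 - <<'E'
from h import *
o=r.get_obs();print(o['clock'],o['tcp_pos'],o['grip_width'],o['contact_force'])
f=grab('top','t2.png');print(tilt(f))
w=grab('wrist');p=pts(w);g=grab('side')
# knob in wrist: points z>.123 near (.448,.153)
m=(p[...,2]>.122)&(p[...,2]<.142)&(abs(p[...,0]-.448)<.02)&(abs(p[...,1]-.153)<.03)
print(m.sum(),np.median(p[m],0) if m.any() else 0, p[m].min(0),p[m].max(0))
b=cv2.resize(g['frame'][130:274,140:332],(512,384))
cv2.imwrite('pics/c2.png',cv2.resize(np.hstack([w['frame'],b])[:,:,::-1],(800,300)))
E
```

```text
5.4667 [0.44944007 0.14982248 0.21031604] 0.027694213415570653 [ 0.43792824 -1.59211965 -0.18044017]
(np.float64(0.09260509235508974), [np.float64(0.12099181247114432), 1805, np.float64(0.10247079400012638), 836])
453 [0.44938506 0.15498875 0.13407909] [0.43886891 0.14632564 0.1229896 ] [0.45646354 0.16439097 0.13626531]
```

View pics/c2.png

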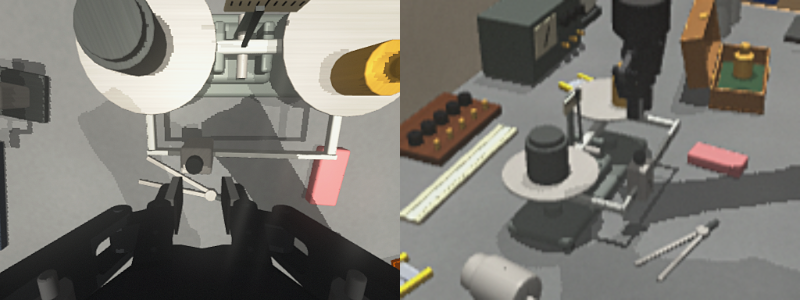

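The weight stands upright on the right pan (wrist view about (380,70)). The poise knob is at wrist (193,163), which is world (0.448, 0.155). I'll straddle the knob, then slide it right along the tilted beam.

Call:
arm_command([
  {"fingers": -0.35,"x": -0.001,"y": -0.005,"z": 0.02,"ax": 0,"ay": 0,"az": 0},
  {"fingers": -0.35,"x": 0,"y": 0,"z": 0.02,"ax": 0,"ay": 0,"az": 0},
  {"fingers": -0.35,"x": 0,"y": 0,"z": 0.016,"ax": 0,"ay": 0,"az": 0},
  {"fingers": -0.35,"x": 0,"y": 0,"z": 0.008,"ax": 0,"ay": 0,"az": 0},
  {"fingers": -0.35,"x": 0,"y": 0,"z": 0,"ax": 0,"ay": 0,"az": 0},
  {"fingers": -0.35,"x": 0,"y": 0,"z": 0,"ax": 0,"ay": 0,"az": 0},
])

```text
clock: 6.12
tcp_pos: [0.4501, 0.1533, 0.1472]
orientation: [-3.142, 0.004, -0.001]
contact_force: [-1.0, -0.5, -0.1]
grip_width: 0.0277
gripper_force: 0.0
```

```bash
sed -i 's/\*-5,o/*5,o/' h.py
```

Call:
arm_command([
  {"fingers": -0.35,"x": 0,"y": 0.005,"z": 0,"ax": 0,"ay": 0,"az": 0},
  {"fingers": -0.35,"x": 0,"y": 0.008,"z": -0.0008,"ax": 0,"ay": 0,"az": 0},
  {"fingers": -0.35,"x": 0,"y": 0.01,"z": -0.0009,"ax": 0,"ay": 0,"az": 0},
  {"fingers": -0.35,"x": 0,"y": 0.01,"z": -0.0009,"ax": 0,"ay": 0,"az": 0},
  {"fingers": -0.35,"x": 0,"y": 0.01,"z": -0.0009,"ax": 0,"ay": 0,"az": 0},
  {"fingers": -0.35,"x": 0,"y": 0.01,"z": -0.0009,"ax": 0,"ay": 0,"az": 0},
  {"fingers": -0.35,"x": 0,"y": 0.01,"z": -0.0009,"ax": 0,"ay": 0,"az": 0},
  {"fingers": -0.35,"x": 0,"y": 0.01,"z": -0.0009,"ax": 0,"ay": 0,"az": 0},
  {"fingers": -0.35,"x": 0,"y": 0,"z": 0,"ax": 0,"ay": 0,"az": 0},
  {"fingers": -0.35,"x": 0,"y": 0,"z": 0,"ax": 0,"ay": 0,"az": 0},
])

```text
clock: 6.95
tcp_pos: [0.4487, 0.0795, 0.1525]
orientation: [3.141, -0.004, -0.002]
contact_force: [0.2, -0.4, 0.4]
grip_width: 0.028
gripper_force: 0.0
```

Run:
```python
from h import *
o=r.get_obs();print(o['clock'],o['tcp_pos'],o['contact_force'])
f=grab('top');print(tilt(f))
```

```text
6.95 [0.44873282 0.07950914 0.15246477] [ 0.2339147  -0.39634957  0.42251624]
(np.float64(-0.09050660859656279), [np.float64(0.12075795215963259), 1732, np.float64(0.10265663044032003), 1357])
```

Call:
arm_command([
  {"fingers": -0.35,"x": 0,"y": 0.008,"z": -0.0008,"ax": 0,"ay": 0,"az": 0},
  {"fingers": -0.35,"x": 0,"y": 0.01,"z": -0.0009,"ax": 0,"ay": 0,"az": 0},
  {"fingers": -0.35,"x": 0,"y": 0.01,"z": -0.0009,"ax": 0,"ay": 0,"az": 0},
  {"fingers": -0.35,"x": 0,"y": 0.01,"z": -0.0009,"ax": 0,"ay": 0,"az": 0},
  {"fingers": -0.35,"x": 0,"y": 0.008,"z": -0.0008,"ax": 0,"ay": 0,"az": 0},
  {"fingers": -0.35,"x": 0,"y": 0.006,"z": -0.0005,"ax": 0,"ay": 0,"az": 0},
  {"fingers": -0.35,"x": 0,"y": 0,"z": 0,"ax": 0,"ay": 0,"az": 0},
  {"fingers": -0.35,"x": 0,"y": 0,"z": 0,"ax": 0,"ay": 0,"az": 0},
])

```text
clock: 7.67
tcp_pos: [0.4494, 0.0282, 0.1577]
orientation: [3.141, -0.003, 0.001]
contact_force: [0.0, -0.8, -0.9]
grip_width: 0.0275
gripper_force: 0.0
```

Run:
```python
from h import *
o=r.get_obs();print(o['clock'],o['tcp_pos'],o['contact_force'])
f=grab('top');print(tilt(f))
g=grab('side');w=grab('wrist')
b=cv2.resize(g['frame'][150:246,200:328],(512,384),interpolation=cv2.INTER_CUBIC)
cv2.imwrite('pics/c3.png',cv2.resize(np.hstack([w['frame'],b])[:,:,::-1],(800,300)))
```

```text
7.6667 [0.44941094 0.02816989 0.15774079] [ 0.03966689 -0.83468171 -0.8886874 ]
(np.float64(-0.030721155785755627), [np.float64(0.11475300533185806), 1343, np.float64(0.10860877417470693), 1458])
```

View pics/c3.png

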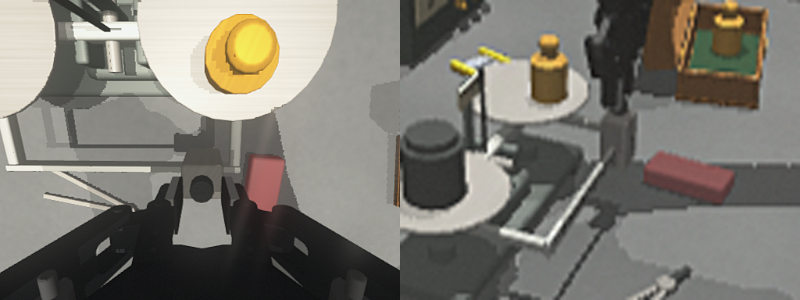

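The wrist view shows the knob between the fingers at (203,188). The beam is leaving its stop (tilt -0.03), so this first weight plus the poise is enough. I'll let it settle and read it again.

Call:
arm_command([
  {"fingers": -0.2,"x": 0,"y": -0.004,"z": 0,"ax": 0,"ay": 0,"az": 0},
  {"fingers": -0.2,"x": 0,"y": 0,"z": -0.015,"ax": 0,"ay": 0,"az": 0},
  {"fingers": -0.2,"x": 0,"y": 0,"z": -0.015,"ax": 0,"ay": 0,"az": 0},
  {"fingers": -0.2,"x": 0,"y": 0,"z": 0,"ax": 0,"ay": 0,"az": 0},
  {"fingers": -0.2,"x": 0,"y": 0,"z": 0,"ax": 0,"ay": 0,"az": 0},
  {"fingers": -0.2,"x": 0,"y": 0,"z": 0,"ax": 0,"ay": 0,"az": 0},
  {"fingers": -0.2,"x": 0,"y": 0,"z": 0,"ax": 0,"ay": 0,"az": 0},
  {"fingers": -0.2,"x": 0,"y": 0,"z": 0,"ax": 0,"ay": 0,"az": 0},
  {"fingers": -0.2,"x": 0,"y": 0,"z": 0,"ax": 0,"ay": 0,"az": 0},
  {"fingers": -0.2,"x": 0,"y": 0,"z": 0,"ax": 0,"ay": 0,"az": 0},
])

```text
clock: 8.65
tcp_pos: [0.449, 0.0328, 0.1872]
orientation: [3.142, -0.002, -0.001]
contact_force: [-0.3, 0.0, -0.3]
grip_width: 0.0343
gripper_force: 0.0
```

Call:
arm_command([
  {"fingers": -0.2,"x": 0,"y": 0,"z": 0,"ax": 0,"ay": 0,"az": 0},
  {"fingers": -0.2,"x": 0,"y": 0,"z": 0,"ax": 0,"ay": 0,"az": 0},
  {"fingers": -0.2,"x": 0,"y": 0,"z": 0,"ax": 0,"ay": 0,"az": 0},
  {"fingers": -0.2,"x": 0,"y": 0,"z": 0,"ax": 0,"ay": 0,"az": 0},
  {"fingers": -0.2,"x": 0,"y": 0,"z": 0,"ax": 0,"ay": 0,"az": 0},
  {"fingers": -0.2,"x": 0,"y": 0,"z": 0,"ax": 0,"ay": 0,"az": 0},
  {"fingers": -0.2,"x": 0,"y": 0,"z": 0,"ax": 0,"ay": 0,"az": 0},
  {"fingers": -0.2,"x": 0,"y": 0,"z": 0,"ax": 0,"ay": 0,"az": 0},
])

```text
clock: 9.32
tcp_pos: [0.4492, 0.0328, 0.1876]
orientation: [3.142, -0.002, 0.0]
contact_force: [0.2, -0.1, -1.1]
grip_width: 0.0343
gripper_force: 0.0
```

```bash
cat > q.py <<'E'
from h import *
import sys
o=r.get_obs();print(o['clock'],o['tcp_pos'],o['contact_force'].round(1),o['grip_width'])
f=grab('top');print(tilt(f)); print(tilt(grab('top'))[0])
w=grab('wrist',sys.argv[1]);p=pts(w)
t=o['tcp_pos']
for lo in (.123,):
    m=(p[...,2]>lo)&(p[...,2]<.145)&(abs(p[...,0]-.448)<.02)&(abs(p[...,1]-t[1])<.035)
    if m.sum()>20:print('knob',m.sum(),p[m].min(0),p[m].max(0),(p[m].min(0)+p[m].max(0))/2)
E
python3 q.py w4.png
```

```text
9.3167 [0.44924336 0.03282726 0.18760932] [ 0.2 -0.1 -1.1] 0.03427990571882996
(np.float64(-0.009567951051308587), [np.float64(0.11270812485360848), 1256, np.float64(0.11079453464334676), 1448])
-0.009066369410788144
knob 866 [0.43413635 0.01155428 0.12300113] [0.46126204 0.0430152  0.14139182] [0.4476992  0.02728474 0.13219647]
```

One weight plus the poise gives a tilt of about -0.009, which is in the band. Now I'll go behind the lid with closed fingers, and re-read the beam on the way.

Call:
arm_command([
  {"fingers": -0.2,"x": 0,"y": 0.005,"z": -0.03,"ax": 0,"ay": 0,"az": 0},
  {"fingers": -1,"x": 0.006,"y": 0.022,"z": -0.032,"ax": 0,"ay": 0,"az": 0},
  {"fingers": -1,"x": 0.013,"y": 0.036,"z": 0,"ax": 0,"ay": 0,"az": 0},
  {"fingers": -1,"x": 0.013,"y": 0.036,"z": 0,"ax": 0,"ay": 0,"az": 0},
  {"fingers": -1,"x": 0.013,"y": 0.036,"z": 0,"ax": 0,"ay": 0,"az": 0},
  {"fingers": -1,"x": 0.013,"y": 0.036,"z": 0,"ax": 0,"ay": 0,"az": 0},
  {"fingers": -1,"x": 0.013,"y": 0.036,"z": 0,"ax": 0,"ay": 0,"az": 0},
  {"fingers": -1,"x": 0.013,"y": 0.036,"z": 0,"ax": 0,"ay": 0,"az": 0},
  {"fingers": -1,"x": 0.013,"y": 0.036,"z": 0,"ax": 0,"ay": 0,"az": 0},
  {"fingers": -1,"x": 0.013,"y": 0.036,"z": 0,"ax": 0,"ay": 0,"az": 0},
])

```text
clock: 10.3
tcp_pos: [0.5592, -0.2841, 0.2495]
orientation: [3.142, -0.001, -0.0]
contact_force: [0.7, 0.4, -0.0]
grip_width: -0.0004
gripper_force: 0.0
```

Call:
arm_command([
  {"fingers": -1,"x": 0.012,"y": 0.033,"z": 0,"ax": 0,"ay": 0,"az": 0},
  {"fingers": -1,"x": 0,"y": 0,"z": 0,"ax": 0,"ay": 0,"az": -5.5},
  {"fingers": -1,"x": 0,"y": 0,"z": 0,"ax": 0,"ay": 0,"az": -5.5},
  {"fingers": -1,"x": 0,"y": 0,"z": 0,"ax": 0,"ay": 0,"az": 0},
])

```text
clock: 10.63
tcp_pos: [0.5707, -0.316, 0.249]
orientation: [-3.126, -0.303, 0.001]
contact_force: [-1.4, -0.4, 0.1]
grip_width: 0.0001
gripper_force: 0.0
```

Run:
```python
from h import *
o=r.get_obs();print(o['clock'],o['tcp_pos'],o['orientation'])
f=grab('top','t5.png');print(tilt(f));im=f['frame'];p=pts(f);z=p[...,2]
v,u=np.mgrid[:384,:512]
m=(u>220)&(u<275)&(v>195)&(v<225)&(z>.128)
print('knob',p[m].min(0),p[m].max(0),np.median(p[m],0))
m=(p[...,0]<.58)&(p[...,0]>.5)&(p[...,1]<-.22)&(p[...,1]>-.44)&(z>.12)&(z<.16)
q=p[m];e=np.array([.982,.19]);s=(q[:,:2]-[.484,-.332])@e;print('lid s range',np.percentile(s,[2,50,98]),np.percentile(q[:,2],[2,50,98]))
cv2.imwrite('pics/t5c.png',cv2.resize(im[120:260,210:450,::-1],(800,467)))
```

```text
10.6333 [ 0.57068132 -0.31602079  0.24895556] [-3.12642224e+00 -3.02826124e-01  1.13104956e-03]
(np.float64(-0.010085326595284105), [np.float64(0.11272170170760343), 1779, np.float64(0.1107046363885466), 1444])
knob [0.44163679 0.02081918 0.13414679] [0.45640031 0.0354209  0.14291472] [0.44890493 0.02817438 0.13921666]
lid s range [0.0205789  0.04186769 0.06030563] [0.13587754 0.14291295 0.14928602]
```

View pics/t5c.png

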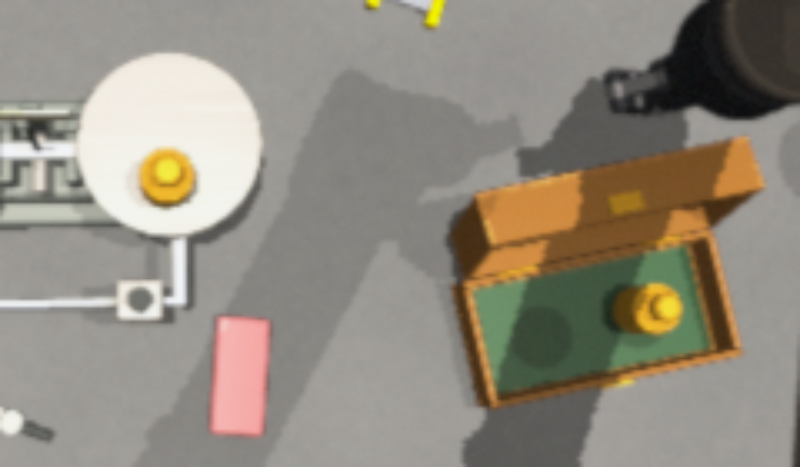

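The beam is stable at -0.010, and the fingers are behind the lid. Weight B stands upright in the case at crop (655,305). I'll lower the fingers behind the lid and swing it shut along its arc.

Call:
arm_command([
  {"fingers": -1,"x": 0,"y": 0,"z": 0.035,"ax": 0,"ay": 0,"az": 0},
  {"fingers": -1,"x": 0,"y": 0,"z": 0.035,"ax": 0,"ay": 0,"az": 0},
  {"fingers": -1,"x": 0,"y": 0,"z": 0.03,"ax": 0,"ay": 0,"az": 0},
  {"fingers": -1,"x": 0,"y": 0,"z": 0.002,"ax": 0,"ay": 0,"az": 0},
  {"fingers": -1,"x": -0.012,"y": 0,"z": 0,"ax": 0,"ay": 0,"az": 0},
  {"fingers": -1,"x": -0.012,"y": 0,"z": 0,"ax": 0,"ay": 0,"az": 0},
  {"fingers": -1,"x": -0.01,"y": 0,"z": -0.005,"ax": 0,"ay": 0,"az": 0},
  {"fingers": -1,"x": -0.01,"y": 0,"z": -0.005,"ax": 0,"ay": 0,"az": 0},
  {"fingers": -1,"x": -0.01,"y": 0,"z": -0.005,"ax": 0,"ay": 0,"az": 0},
  {"fingers": -1,"x": 0,"y": 0,"z": 0,"ax": 0,"ay": 0,"az": 0},
])

```text
clock: 11.52
tcp_pos: [0.5158, -0.3275, 0.1652]
orientation: [3.125, 0.295, 0.002]
contact_force: [-0.5, 0.3, -0.4]
grip_width: 0.0001
gripper_force: 0.0
```

Call:
arm_command([
  {"fingers": -1,"x": -0.015,"y": 0,"z": -0.002,"ax": 0,"ay": 0,"az": 0},
  {"fingers": -1,"x": -0.015,"y": 0,"z": -0.001,"ax": 0,"ay": 0,"az": 0},
  {"fingers": -1,"x": -0.015,"y": 0,"z": 0.001,"ax": 0,"ay": 0,"az": 0},
  {"fingers": -1,"x": -0.015,"y": 0,"z": 0.003,"ax": 0,"ay": 0,"az": 0},
])

```text
clock: 11.85
tcp_pos: [0.4591, -0.3376, 0.163]
orientation: [3.126, 0.299, 0.004]
contact_force: [2.2, -0.0, -0.0]
grip_width: 0.0002
gripper_force: 0.8
```

Run:
```python
from h import *
o=r.get_obs();print(o['clock'],o['tcp_pos'],o['contact_force'])
g=grab('side');cv2.imwrite('pics/s6.png',cv2.resize(g['frame'][90:210,230:390,::-1],(640,480)))
```

```text
11.85 [ 0.45914733 -0.3375924   0.16295176] [ 2.16499642 -0.03022945 -0.03851114]
```

View pics/s6.png

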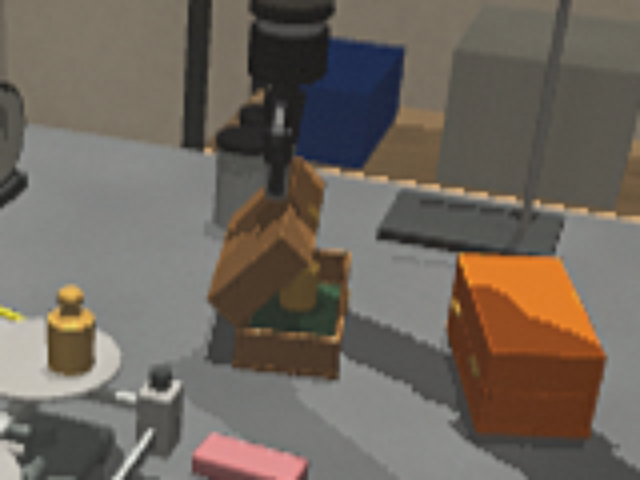

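The lid is about half shut, with the fingers behind its face at (280,185). I'll continue the arc and press it down.

Call:
arm_command([
  {"fingers": -1,"x": -0.015,"y": 0,"z": 0.005,"ax": 0,"ay": 0,"az": 0},
  {"fingers": -1,"x": -0.013,"y": 0,"z": 0.007,"ax": 0,"ay": 0,"az": 0},
  {"fingers": -1,"x": -0.012,"y": 0,"z": 0.009,"ax": 0,"ay": 0,"az": 0},
  {"fingers": -1,"x": -0.009,"y": 0,"z": 0.011,"ax": 0,"ay": 0,"az": 0},
  {"fingers": -1,"x": -0.003,"y": 0,"z": 0.011,"ax": 0,"ay": 0,"az": 0},
  {"fingers": -1,"x": 0,"y": 0,"z": 0.008,"ax": 0,"ay": 0,"az": 0},
  {"fingers": -1,"x": 0,"y": 0,"z": 0.005,"ax": 0,"ay": 0,"az": 0},
  {"fingers": -1,"x": 0,"y": 0,"z": 0,"ax": 0,"ay": 0,"az": 0},
])

```text
clock: 12.57
tcp_pos: [0.4071, -0.3472, 0.1065]
orientation: [-3.127, -0.298, 0.004]
contact_force: [-7.4, 1.1, 12.5]
grip_width: 0.0001
gripper_force: 6.6
```

Call:
arm_command([
  {"fingers": -1,"x": 0,"y": 0,"z": 0.002,"ax": 0,"ay": 0,"az": 0},
  {"fingers": -1,"x": 0,"y": 0,"z": 0,"ax": 0,"ay": 0,"az": 0},
])

```text
clock: 12.73
tcp_pos: [0.4071, -0.3473, 0.1063]
orientation: [-3.127, -0.298, 0.003]
contact_force: [-12.1, 5.5, 31.4]
grip_width: 0.0
gripper_force: 15.9
```

The lid is bottomed: no more travel at 31 N. I'll retreat upward and towards the robot, then check everything.

Call:
arm_command([
  {"fingers": -1,"x": 0,"y": 0,"z": -0.01,"ax": 0,"ay": 0,"az": 0},
  {"fingers": -1,"x": 0,"y": 0,"z": -0.03,"ax": 0,"ay": 0,"az": 0},
  {"fingers": -1,"x": 0,"y": 0.03,"z": -0.04,"ax": 0,"ay": 0,"az": 0},
  {"fingers": -1,"x": 0,"y": 0.04,"z": -0.03,"ax": 0,"ay": 0,"az": 0},
  {"fingers": -1,"x": 0,"y": 0.04,"z": 0,"ax": 0,"ay": 0,"az": 0},
  {"fingers": -1,"x": 0,"y": 0.04,"z": 0,"ax": 0,"ay": 0,"az": 0},
  {"fingers": -1,"x": 0,"y": 0.04,"z": 0,"ax": 0,"ay": 0,"az": 0},
  {"fingers": -1,"x": 0,"y": 0.03,"z": 0,"ax": 0,"ay": 0,"az": 0},
  {"fingers": -1,"x": 0,"y": 0,"z": 0,"ax": 0,"ay": 0,"az": 0},
  {"fingers": -1,"x": 0,"y": 0,"z": 0,"ax": 0,"ay": 0,"az": 0},
])

```text
clock: 13.57
tcp_pos: [0.4475, -0.5529, 0.2013]
orientation: [3.127, 0.297, -0.0]
contact_force: [0.4, 0.3, 0.1]
grip_width: 0.0002
gripper_force: 0.0
```

Run:
```python
from h import *
o=r.get_obs();print(o['clock'],o['tcp_pos'],o['contact_force'])
f=grab('top');print(tilt(f));p=pts(f)
e=np.array([.982,.19]);n=np.array([-.19,.982]);c=np.array([.4332,-.3416])
q=p.reshape(-1,3);q=q[~np.isnan(q[:,0])];s=(q[:,:2]-c)@e;t=(q[:,:2]-c)@n
for lo in(-.045,-.02,.01,.03):
    m=(s>lo)&(s<lo+.015)&(abs(t)<.09)&(q[:,2]<.13);print(lo,np.median(q[m,2]),m.sum())
m=(abs(s)<.048)&(abs(t)<.09)&(q[:,2]>.05)&(q[:,2]<.13);print('slope',np.polyfit(s[m],q[m,2],1))
g=grab('side');print(tilt(grab('top'))[0])
cv2.imwrite('pics/end.png',cv2.resize(np.hstack([f['frame'],g['frame']])[:,:,::-1],(800,300)))
```

```text
13.5667 [ 0.44750363 -0.55285363  0.20126644] [0.37247633 0.33170764 0.08247178]
(np.float64(-0.009651666445127105), [np.float64(0.11264458438964142), 1774, np.float64(0.110714251100616), 1454])
-0.045 0.08744162470058081 408
-0.02 0.08722627279703055 405
0.01 0.08735497558667693 405
0.03 0.08720510239993096 404
slope [-0.00032529  0.0873315 ]
-0.00936837989313516
```

View pics/end.png

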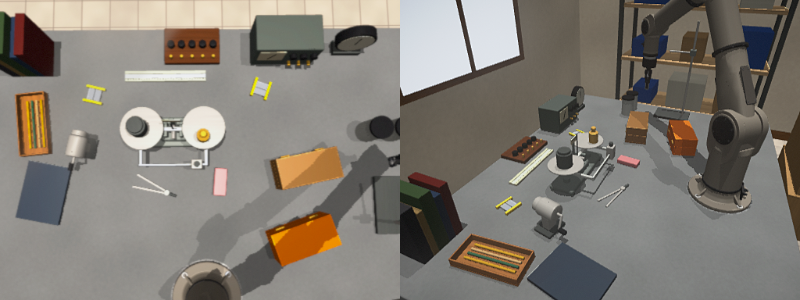

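The lid is flat at 87 mm (shut). The beam rests at -0.0095 with weight A upright on the right pan at (203,134), and nothing else has moved. Handing in.

```bash
python3 -c "
from bench import r
print(r.hand_in())"
```

```text
the job is handed in; nothing more can be done
None
```

I handed the job in with the beam at rest about 0.0095 rad left-down (band ±0.02); one 500 g weight plus the poise (near 157 mm) puts the specimen at about 1.10 kg, with the other weight left in the shut case.

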